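# Set a razor saw on the cut line in a mitre box

## Task

Get the timber strip ready for a square cut: slide it along the channel of the mitre box until its pencil line lies centred under the straight (square) slot, and let go of it there. Then lift the razor saw out of the tool block by its handle and lower its blade edgewise, teeth down, into that slot, so that the blade passes through both walls and the teeth rest on the pencil line. Finish still holding the saw there, level and upright, with a light press of a few newtons on the timber; do not let go, and leave everything else on the table where it is.

Things in the scene. Friction and masses are not known exactly. Their poses are not given: they have to be found in the camera images.
- mitre_box: Fixed brown wooden mitre box on a 92 x 180 x 10 mm base board. Origin: centre of the underside, on the table; x across the channel, away from the robot; y along it, to the left; z up. Channel 26 mm wide, floor at z = 16 mm, between two walls 10 mm thick, 150 mm long, tops at z = 50 mm. Straight slot across both walls at y = 0; two 45 degree slots at y = +42 and -42 mm are not used.
- slot (a point): Middle of the straight slot, level with the wall tops (50 mm above the table), midway between the walls; axes as mitre_box. The slot is 4.6 mm wide, runs along x through both walls (x = 13 to 23 mm on each side), is open at the top with 2 mm chamfers and reaches down to the channel's floor.
- strip: Loose pale timber strip, 22 mm wide (x), 250 mm long (y), 14 mm high (z), lying in the channel, y along the channel's y; about 45 g, slides freely lengthwise. Origin: middle of its underside, 16 mm above the table. Its left (+y) end stands out of the box 70 to 100 mm at the start, 50 mm once aligned, free to be gripped across the 22 mm.
- mark (a point): Pencil line: a dark line 1.4 mm wide across the strip, half way along it; this point is the line's middle on the strip's top face, 30 mm above the table. At the start it lies 20 to 50 mm to the left (+y of mitre_box) of the straight slot.
- tool_block: Fixed dark wooden tool block, 100 x 52 x 40 mm, three slots along its x; origin: centre of its underside, on the table. The saw stands in the middle slot (4.6 mm wide, floor 14 mm above the table), handle towards the robot; a steel scraper and a sanding board stay in the others.
- saw: Razor saw, about 150 g. Origin: middle of the tooth line, its lowest edge; x to the blade's tip, z up. Blade x = -55 to 55 mm, 2 mm thick, 32 mm deep under a brass back 6.6 mm wide (top z = 41 mm). At the start teeth down in the block, origin 14 mm above the table, x along the block's x within 0.1 rad. On the strip its origin is 30 mm above the table. Pressing gives about 5 to 10 N per mm.
- saw_handle (a point): Grip point on the saw's reddish wooden handle, 97 mm behind the saw's origin and 36 mm above the tooth line. Handle x = -68 to -166 mm and z = 23 to 49 mm in the saw's frame, flat sides 20 mm apart (y) from x = -79 to -152 mm.
- amber_jar: Bystander: small glass jar with amber content, 57 mm wide, 65 mm high; origin at the centre of its underside.
- pen_yellow: Bystander: yellow ball pen, 133 mm long, lying on the table near the robot; origin at the middle of its underside.
- house_big: Bystander: pale plaster model house with a red roof, 57 x 49 x 121 mm, to the right of the tool block; origin at the centre of its underside.

How it is judged:
On the way, in this order (a step that is already met when the one before it is completed fails the run):
1. the strip lies with its pencil line under the straight slot (within 3 mm) and is let go (y of mark in the frame of slot between -0.003 and 0.003 m and z of mark in the frame of slot between -0.0225 and -0.0175 m and contact force between the fingers and strip below 0.1 N and linear speed of strip below 0.01 m/s), for 0.2 s.
2. the saw is lifted clear out of the tool block (z of saw in the frame of tool_block above 0.045 m and contact force between the fingers and saw above 3 N), for 0.1 s.
At the end, for the whole second after the job is handed in: Line within 3 mm of the straight slot's middle, strip flat; blade in that slot through both walls (middle within 30 mm of the channel's), within 0.08 rad of it, upright within 0.06 rad, teeth within 3 mm of the line, pressing the strip with 1 to 12 N; fingers hold only the saw; all at rest (all of step 1 and x of saw in the frame of slot between -0.03 and 0.03 m and y of mark in the frame of saw between -0.003 and 0.003 m and z of saw in the frame of slot below -0.017 m and angle between the x axis of saw and the x axis of mitre_box, either way round below 0.08 rad and angle between saw's own z axis and vertical below 0.06 rad and contact force between saw and strip between 1 and 12 N and contact force between the fingers and saw above 3 N and linear speed of saw below 0.01 m/s); the arm keeps its last pose, push and grip.
It fails at once if the amber jar is displaced by more than 30 mm (distance of amber_jar from where it was at the start of the episode above 0.03 m).
It fails at once if the pale house is displaced by more than 30 mm (distance of house_big from where it was at the start of the episode above 0.03 m).
It fails at once if the yellow pen is displaced by more than 30 mm (distance of pen_yellow from where it was at the start of the episode above 0.03 m).
It also fails if it takes over 56 s, if anything falls off the work surface, if the arm or the gripper's body presses on something with over 40 N, if the wrist force passes 120 N, or if a joint passes its speed limit or range.

## Robot

A 6-joint arm with a two-finger parallel gripper is mounted at the origin on a cart in front of the work surface, level with it; the furniture and walls round the work are solid. World frame = base frame: x ahead of the robot, y to its left, z up, the work surface at z = 0. Lengths are in m, angles in rad, forces in N, time in s.
With the tool pointing down it reaches from about 0.35 to 0.775 m from the base axis. Payload 5.5 kg.
Tool frame: the origin (TCP) lies where the fingers leave the gripper's body, on its centre line; the fingertips stand env.tip_reach ahead of it and the grasp point (between the pads) lies 54 mm ahead of it (env.tip_reach is the distance from the TCP to the fingertips, in m); z points along the fingers, y is the line along which they close (so a half turn about z gives the same grasp; the last joint's range is limited). The gripper opens to 85 mm and grips with 20 to 120 N. Pads are 22 mm wide; open, the fingers measure 114 mm over their backs; the gripper's body (76 mm by 85 mm) begins 54 mm behind the grasp point. The pads swing forward as they close: fully open they stand 13 mm farther back than shut.
Start: joints at [-1.351, 0.313, 0.046, 1.304, 0, 1.431], TCP at [0.202, -0.538, 0.304] pointing down, gripper open.
Joint ranges: [-2.76, 2.76], [-0.86, 1.69], [-1.03, 1.26], [-2.2, 2.34], [-1.47, 1.5], [-3.14, 3.14]. Speed limits (rad/s): [2.57, 2.57, 3.14, 3.14, 3.14, 3.14].

## Interface

Orientations are given as a unit quaternion [w, x, y, z].
In Python, from workcell import status, optics, hand_in, env gives the robot as it stands.
- The arm moves only by the shell command python3 -m handwheel 'ROWS' [FORCE]. ROWS is a JSON object whose one key "deltas" holds a list of rows, each a list of 5 numbers: the opening, from -1 (shut) to 1 (fully open), then the shift along the tool's x, y, z in units of 40 mm (1.0 is 40 mm), then the turn about the tool's z in units of 10 degrees (1.0 is 10 degrees). In form: {"deltas": [[jaw, x, y, z, roll], ...]}. A call has 1 to 20 rows; each row shifts and turns the commanded pose from where the row before left it, along the tool's axes as they then stand; what a row does not reach is not made up. A row lasts 1/8 s, in which the tool goes at most 62.5 mm and 10.7 degrees, less where a joint would pass 70% of its speed; a pose out of reach is approached as far as the arm can. A call is refused whole if a number of a shift passes 1 or a number of a turn 1, either way. A call with a gripper value outside its range is refused whole. The fingers move at their own pace and stop on an object; FORCE is the grip in N (left out, the last holds). Time passes only in rows, so rows that do not move let the fingers close. It gives the time, the measured TCP pose, the force, the opening and the grip force at its end, in the units of the state.
- status.get_state(): the state, without advancing time (a new reading comes with each control period).
- optics.read_camera(name): name is "side" or "top" or "wrist"; returns a dict with "frame" (400x640x3 uint8, red, green, blue), "depth" (400x640 float32, m along the optical axis (not along the pixel's ray), 0 where there is no reading), "vfov" (degrees; the focal length in pixels is half the picture's height over the tangent of half this angle, whatever the lens; pixels are square), "cx", "cy" (the principal point, pixels), "origin" and "attitude" of the camera in the world. Camera axes: x right, y down, z forward; pixel columns grow to the right and rows downward; lengths in m; the calibration is good to about 2 mm. A picture is of the moment at which its call begins.
- hand_in(): hands the job in; it is judged then, once.
The state is a dict: "clock": time; "joint_pos": joint angles; "qvel": joint speeds; "tau": joint torques, N m; "tcp_pos": TCP position; "orientation": TCP orientation; "wrist_force": force on the tool from outside, world axes, zero at the start; "ft_torque": the same for the moment, N m; "finger_gap": finger opening in m; "grip_force": force on a finger pad.
Only numpy, scipy, OpenCV 4.12 (cv2) and the standard library are available. Lean on these libraries where they do the work, as an engineer would, in place of code of your own. Each camera call takes 0.05 s, during which the arm holds its last target. There are 200 camera calls.

## Working session

There is one attempt and no reset: what is moved stays moved. The work goes in short steps, Python scripts to look and compute and a shell command to move; the robot and the scene stay as the last step left them, time stands still between calls to the robot, and variables do not carry over. Pictures are saved under pics/ and viewed, at most 10 in all, crops included, and the job is handed in when it is done.

```bash
ls; mkdir -p pics; cat > h.py <<'E'
import numpy as np,cv2
from scipy.spatial.transform import Rotation as R
from workcell import status,optics,env
def cam(n):
    d=optics.read_camera(n); np.savez(f'pics/{n}.npz',**{k:np.array(v) for k,v in d.items()}); return d
def load(n): return dict(np.load(f'pics/{n}.npz'))
def rot(a):
    a=np.array(a); return a if a.shape==(3,3) else R.from_quat(a,scalar_first=True).as_matrix()
def pix(d,u,v,z=None,depth=None):
    f=200/np.tan(np.radians(float(d['vfov']))/2)
    r=rot(d['attitude'])@np.array([(u-d['cx'])/f,(v-d['cy'])/f,1.]); o=np.array(d['origin'])
    if z is not None: return o+r*(z-o[2])/r[2]
    return o+r*(d['depth'][int(round(v)),int(round(u))] if depth is None else depth)
def proj(d,p):
    f=200/np.tan(np.radians(float(d['vfov']))/2)
    c=rot(d['attitude']).T@(np.array(p)-np.array(d['origin'])); return c[0]/c[2]*f+d['cx'],c[1]/c[2]*f+d['cy']
def save(d,n,box=None,s=1):
    im=np.array(d['frame'])[:,:,::-1]
    if box: im=im[box[1]:box[3],box[0]:box[2]]
    cv2.imwrite('pics/'+n,cv2.resize(im,None,fx=s,fy=s,interpolation=cv2.INTER_CUBIC))
E
python3 - <<'E'
from h import *
for n in ('top','side'):
    d=cam(n); save(d,n+'0.png'); print(n,d['vfov'],d['cx'],d['cy'],d['origin'],d['attitude'])
print(status.get_state(),env.tip_reach)
E
```

```text
pics
top 49.48727046455836 323.30710108964433 209.37521532497396 [ 0.40589492 -0.01776858  1.30976008] [-0.02654389  0.71167051 -0.70144002  0.02832683]
side 44.26499384605077 323.1549571286888 204.260271193777 [-0.28129235 -1.31540407  0.78516488] [-0.51341396  0.81841015 -0.21757201  0.1388285 ]
{'clock': 0.1, 'joint_pos': array([-1.35060634e+00,  3.13967642e-01,  4.51125250e-02,  1.30361778e+00,
       -3.35492489e-05,  1.43122492e+00]), 'qvel': array([ 1.05539182e-04, -1.95310261e-03,  2.68318373e-03,  1.62165360e-03,
        1.88944604e-04, -2.95244101e-05]), 'tau': array([ 2.17841844e-03, -4.81727636e+01,  2.99242312e+01,  1.28529771e-02,
       -1.64466542e-04, -8.89662573e-06]), 'tcp_pos': array([ 0.20235484, -0.5378605 ,  0.30308201]), 'orientation': array([-8.36929366e-04,  9.83864696e-01,  1.78912148e-01, -5.05425654e-05]), 'wrist_force': array([-0.21981543, -0.37107664, -0.56477684]), 'ft_torque': array([-0.00282592, -0.03180456,  0.01226042]), 'grip_force': 0.0, 'finger_gap': 0.08558176549327666} 0.0726
```

View pics/top0.png

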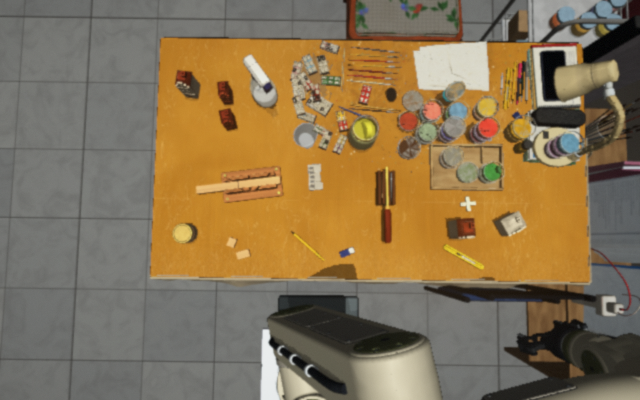

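View pics/side0.png

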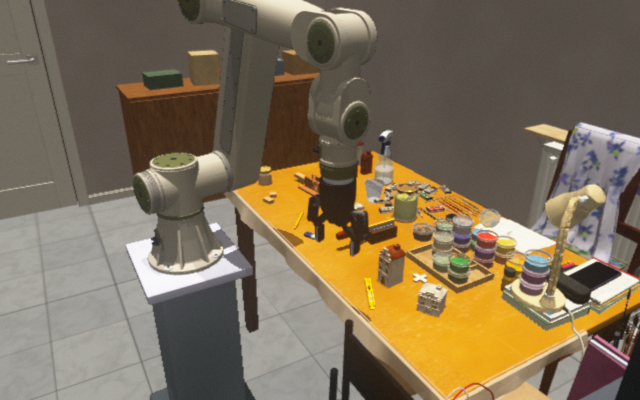

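The top view shows the mitre box around (252,184), the strip's left end at (197,189), the saw with its block at (386,187) and handle at (387,225), the house at (461,228) and the jar at (183,233). The side view is mostly blocked by the arm. I'll enlarge the top view.

```bash
python3 - <<'E'
from h import *
d=load('top')
a=np.array(d['frame'])[155:215,185:295,::-1]; b=np.array(d['frame'])[160:250,340:450,::-1]
a=cv2.resize(a,None,fx=7,fy=7,interpolation=cv2.INTER_CUBIC)[:300+120]
cv2.imwrite('pics/cropA.png',a)
for n,u,v,z in [('stripL',197,189,.03),('box',252,184,.05),('block',386,187,.04),('handle',387,225,.06),('house',461,228,.1),('jar',183,233,.06)]:
    print(n,pix(d,u,v,z).round(3),pix(d,u,v).round(3))
E
```

```text
stripL [0.561 0.355 0.03 ] [0.561 0.356 0.028]
box [0.575 0.189 0.05 ] [0.578 0.193 0.029]
block [ 0.574 -0.204  0.04 ] [ 0.571 -0.202  0.057]
handle [ 0.461 -0.204  0.06 ] [ 0.46  -0.204  0.063]
house [ 0.454 -0.405  0.1  ] [ 0.453 -0.404  0.104]
jar [0.429 0.382 0.06 ] [0.429 0.381 0.062]
```

View pics/cropA.png

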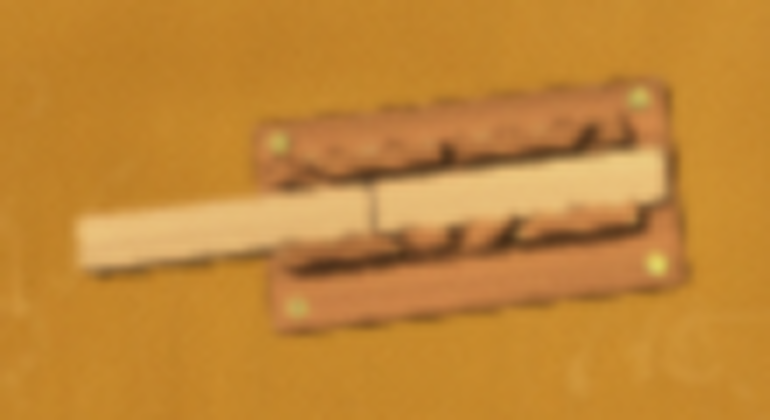

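```bash
python3 - <<'E'
from h import *
d=load('top')
q=lambda c,z:pix(d,185+c[0]/7-.43,155+c[1]/7-.43,z)
B=[q(c,.01) for c in [(257,125),(668,82),(685,283),(277,330)]]
c=np.mean(B,0); vy=B[0]-B[1]+B[3]-B[2]; yaw=np.arctan2(-vy[0],vy[1])
Y=np.array([-np.sin(yaw),np.cos(yaw),0]);X=np.array([np.cos(yaw),np.sin(yaw),0])
print('box',c,'yaw deg',np.degrees(yaw),np.linalg.norm(vy)/2,np.linalg.norm(B[0]-B[3]))
S=[q(c,.012) for c in [(278,143),(640,97),(656,264),(297,308)]]; v=S[0]-S[1]+S[3]-S[2];print('screws',np.mean(S,0),np.degrees(np.arctan2(-v[0],v[1])))
for n,p in [('mark',(374,207)),('L',(78,243)),('R',(664,173))]:
    w=q(p,.03); print(n,w.round(4),'box xy',((w-c)@X).round(4),((w-c)@Y).round(4))
E
```

```text
box [0.58118817 0.19591434 0.01      ] yaw deg 7.175821790386811 0.17721441395004833 0.08947044992498289
screws [0.5817216  0.19733591 0.012     ] 8.031816231418254
mark [0.5769 0.2341 0.03  ] box xy 0.0005 0.0384
L [0.5597 0.359  0.03  ] box xy -0.001 0.1645
R [0.5933 0.1114 0.03  ] box xy 0.0014 -0.0853
```

```bash
python3 -m handwheel '{"deltas":[[1,0.96,-0.96,0,0],[1,0.96,-0.96,0,0],[1,0.96,-0.96,0,0],[1,0.96,-0.96,0,0],[1,0.96,-0.96,0,0],[1,0.96,-0.96,0,0],[1,0.96,-0.96,0,0],[1,0.96,-0.96,0,0],[1,0.96,-0.96,0,0],[1,0.96,-0.96,0,0],[1,0.96,-0.96,0,0],[1,0.96,-0.96,0,0],[1,0.96,-0.96,0,0],[1,0.96,-0.96,0,0],[1,0.96,-0.96,0,0],[1,0.96,-0.96,0,0]]}' 40
python3 -m handwheel '{"deltas":[[1,0,0,0,-1],[1,0,0,0,-1],[1,0,0,0,-1],[1,0,0,0,-1],[1,0,0,0,-1],[1,0,0,0,-1],[1,0,0,0,-1],[1,0,0,0,-0.7],[1,0,0,0,0],[1,0,0,0,0]]}'
cat >> h.py <<'E'
def tool():
    s=status.get_state(); M=rot(s['orientation']); p=np.array(s['tcp_pos'])
    print('t',s['clock'],'tcp',p.round(4),'yaw',np.degrees(np.arctan2(M[1,0],M[0,0])).round(2),'tilt',np.degrees(np.arccos(-M[2,2])).round(2),'j',np.round(s['joint_pos'],2),'F',np.round(s['wrist_force'],2),'grip',s['grip_force'],'gap',s['finger_gap'])
    return p,M
E
python3 - <<'E'
from h import *
tool(); d=cam('wrist'); save(d,'w1.png'); print(d['vfov'],d['origin'])
E
```

```text
clock: 2.1
tcp_pos: [0.5615, 0.2549, 0.3033]
orientation: [0.0, 0.984, 0.179, -0.0]
wrist_force: [1.4, 0.1, -0.5]
finger_gap: 0.0856
grip_force: 0.0
clock: 3.35
tcp_pos: [0.5611, 0.2531, 0.3035]
orientation: [-0.0, 0.659, 0.752, -0.0]
wrist_force: [-0.2, 0.9, 0.0]
finger_gap: 0.0858
grip_force: 0.0
t 3.35 tcp [0.5611 0.2531 0.3035] yaw 97.5 tilt 0.04 j [ 0.29  0.39  0.16  1.34 -0.    1.73] F [-0.17  0.94  0.01] grip 0.0 gap 0.08575370571401746
69.24801319885323 [0.55295698 0.32063514 0.3736798 ]
```

View pics/w1.png

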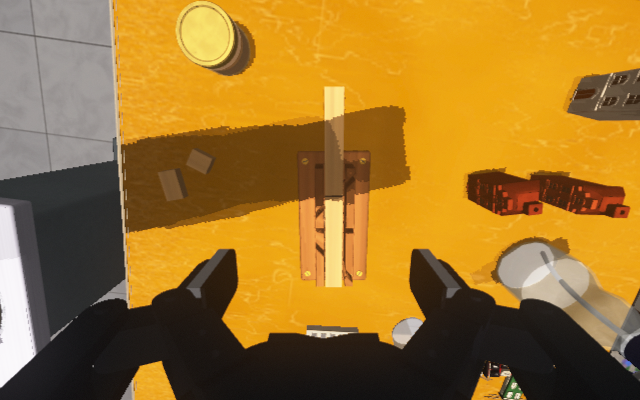

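The wrist view shows the strip upright at column 334, with its end at row 87 and the pencil line near row 196. The base screws are at (304,161), (363,161), (306,275) and (361,275).

```bash
python3 - <<'E'
from h import *
d=load('wrist'); im=np.array(d['frame'])[75:300,285:385,::-1]
im=np.clip(im.astype(float)*1.4,0,255).astype(np.uint8)
im=cv2.resize(cv2.rotate(im,cv2.ROTATE_90_COUNTERCLOCKWISE),None,fx=3.5,fy=3.5,interpolation=cv2.INTER_CUBIC); cv2.imwrite('pics/w1c.png',im)
E
```

```text
(no output)
```

View pics/w1c.png

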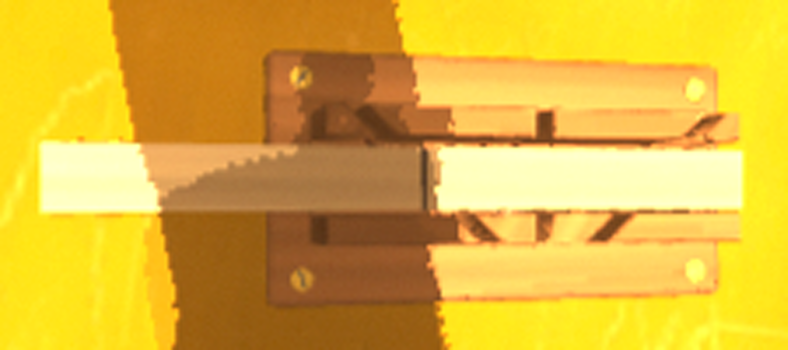

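```bash
python3 - <<'E'
from h import *
d=load('wrist')
q=lambda c,z:pix(d,384-c[1]/3.5+.36,75+c[0]/3.5-.36,z)
for nm,P,z in (('base',[(267,52),(717,67),(717,290),(270,303)],.01),('screw',[(301,76),(695,89),(695,270),(301,279)],.012)):
    B=[q(c,z) for c in P]; v=B[0]-B[1]+B[3]-B[2]; print(nm,np.mean(B,0),np.degrees(np.arctan2(-v[0],v[1])),np.linalg.norm(v)/2,np.linalg.norm(B[0]-B[3]),np.linalg.norm(B[1]-B[2]))
s1,s2=q((544,122),.05),q((543.5,226),.05); print('slot',s1,s2,(s1+s2)/2)
L,Rr=q((40,178),.03),q((742,180.5),.03); v=L-Rr; print('L',L,'R',Rr,np.linalg.norm(v),np.degrees(np.arctan2(-v[0],v[1])))
m=q((424.5,178),.03); print('mark',m,(L+Rr)/2)
print('depth', [pix(d,*c).round(4) for c in ((334,100),(334,230))])
u=v/np.linalg.norm(v); print('mark-slot along y',(m-(s1+s2)/2)@u)
E
```

```text
base [0.58211184 0.20048102 0.01      ] 7.987221867294672 0.17805005700087825 0.08897940698466929 0.08956422250670756
screw [0.58188367 0.20030234 0.012     ] 7.819162444387858 0.15586929919642215 0.07218438917149254 0.07182781436578
slot [0.59968704 0.20298634 0.05      ] [0.56461111 0.19849673 0.05      ] [0.58214908 0.20074154 0.05      ]
L [0.55861216 0.36107054 0.03      ] R [0.59295587 0.11307704 0.03      ] 0.25036027565317714 7.884532582581924
mark [0.57626822 0.23706375 0.03      ] [0.57578401 0.23707379 0.03      ]
depth [array([0.5612, 0.3468, 0.029 ]), array([0.5829, 0.1941, 0.0323])]
mark-slot along y 0.03678555767436765
```

Both views put the slot at about (0.582, 0.201) with yaw 7.8°. The strip measures 250 mm at z = 0.029 and the mark is 36.8 mm to the left of the slot, so these agree with the text. Next I'll grip the strip end.

```bash
python3 -m handwheel '{"deltas":[[0.2,0.8,0.1,0.8,0],[0.2,0.8,0.1,0.8,0],[0.2,0.73,0.09,0.8,0],[0.2,0,0,0.8,0],[0.2,0,0,0.8,0],[0.2,0,0,0.8,0],[0.2,0,0,0.5,0],[0.2,0,0,0.34,0],[0.2,0,0,0,0],[0.2,0,0,0,0]]}' 30
python3 - <<'E'
from h import *
tool()
E
```

```text
clock: 4.65
tcp_pos: [0.5609, 0.3474, 0.0792]
orientation: [0.0, 0.659, 0.752, 0.001]
wrist_force: [0.8, -0.3, 0.8]
finger_gap: 0.0513
grip_force: 0.0
t 4.65 tcp [0.5609 0.3474 0.0792] yaw 97.6 tilt 0.09 j [ 0.43  0.61 -0.05  0.9  -0.    1.87] F [ 0.84 -0.28  0.82] grip 0.0 gap 0.051278105926344415
```

Close gently, slide -36.8 mm (0.92 units), open slightly.

```bash
python3 -m handwheel '{"deltas":[[-0.4,0,0,0,0],[-0.6,0,0,0,0],[-1,0,0,0,0],[-1,0,0,0,0],[-1,0,0,0,0],[-1,0,0,0,0]]}' 20
python3 - <<'E'
from h import *
tool()
E
python3 -m handwheel '{"deltas":[[-1,-0.2,0,0,0],[-1,-0.2,0,0,0],[-1,-0.2,0,0,0],[-1,-0.2,0,0,0],[-1,-0.12,0,0,0],[-1,0,0,0,0],[-1,0,0,0,0],[-1,0,0,0,0]]}'
python3 - <<'E'
from h import *
tool()
E
```

```text
clock: 5.4
tcp_pos: [0.5608, 0.3473, 0.0787]
orientation: [0.0, 0.659, 0.753, 0.001]
wrist_force: [1.6, 1.4, 3.0]
finger_gap: 0.0215
grip_force: 25.7
t 5.4 tcp [0.5608 0.3473 0.0787] yaw 97.63 tilt 0.07 j [ 0.43  0.61 -0.06  0.9  -0.    1.87] F [1.63 1.4  2.99] grip 25.67109614610672 gap 0.02152456750511519
clock: 6.4
tcp_pos: [0.5657, 0.3102, 0.079]
orientation: [0.0, 0.659, 0.752, 0.0]
wrist_force: [-0.1, 2.0, 6.7]
finger_gap: 0.0213
grip_force: 26.1
t 6.4 tcp [0.5657 0.3102 0.079 ] yaw 97.59 tilt 0.06 j [ 0.38  0.59 -0.1   0.88 -0.    1.82] F [-0.14  1.97  6.71] grip 26.085477769374847 gap 0.021293043737194366
```

```bash
python3 -m handwheel '{"deltas":[[-0.2,0,0,0,0],[0,0,0,0,0],[0.2,0,0,0,0],[0.2,0,0,-0.3,0],[0.2,0,0,-0.6,0],[0.2,-0.2,0,-0.8,0],[0.2,-0.4,0,-0.8,0],[0.2,-0.4,0,-0.8,0],[0.2,-0.4,0,-0.7,0],[0.2,0,0,0,0],[0.2,0,0,0,0]]}'
python3 - <<'E'
from h import *
tool(); d=cam('wrist')
M=np.array(d['frame'])
c=[proj(d,p) for p in ([.582,.2007,.05],[.5555,.325,.03])];print(c)
u,v=c[0]; b=[int(u)-50,int(v)-150,int(u)+50,int(v)+70]
b[1]=max(b[1],0); print(b)
im=np.clip(M[b[1]:b[3],b[0]:b[2],::-1]*1.3,0,255).astype(np.uint8)
cv2.imwrite('pics/w2c.png',cv2.resize(cv2.rotate(im,cv2.ROTATE_90_COUNTERCLOCKWISE),None,fx=3.5,fy=3.5,interpolation=cv2.INTER_CUBIC))
E
```

```text
clock: 7.78
tcp_pos: [0.5724, 0.2552, 0.238]
orientation: [-0.0, 0.659, 0.752, -0.0]
wrist_force: [0.2, 0.5, 0.1]
finger_gap: 0.0515
grip_force: 0.0
t 7.775 tcp [0.5724 0.2552 0.238 ] yaw 97.61 tilt 0.02 j [0.29 0.44 0.07 1.2  0.   1.73] F [0.21 0.47 0.05] grip 0.0 gap 0.051503437967111196
[(np.float64(324.9839543195388), np.float64(254.59567321717054)), (np.float64(314.6151718472055), np.float64(119.17756535313079))]
[274, 104, 374, 324]
```

View pics/w2c.png

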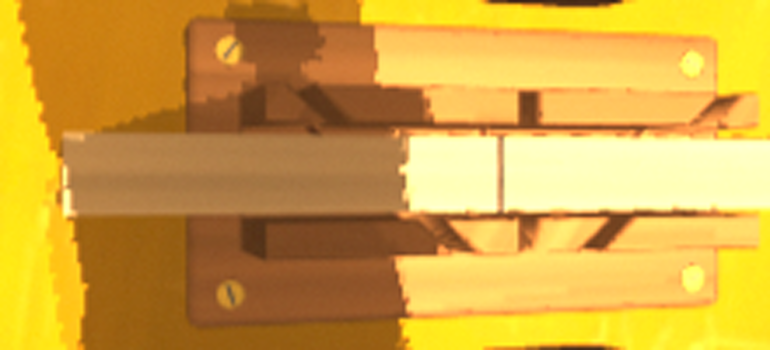

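```bash
python3 - <<'E'
from h import *
d=load('wrist')
q=lambda c,z:pix(d,373-c[1]/3.5+.36,104+c[0]/3.5-.36,z)
u=np.array([-np.sin(np.radians(7.85)),np.cos(np.radians(7.85)),0])
m=q((500.5,174),.03)
for a in (526,529.5): 
    s=(q((a,108),.05)+q((a,232),.05))/2; print('slot',s,'mark',m,(m-s)@u)
B=[q(c,.012) for c in [(229,50),(692,64),(693,278),(230,294)]];s=np.mean(B,0);v=B[0]-B[1]+B[3]-B[2]; print('screws',s,np.degrees(np.arctan2(-v[0],v[1])),(m-s)@u)
B=[q(c,.01) for c in [(189,19),(717,37),(716,302),(190,325)]];s=np.mean(B,0);v=B[0]-B[1]+B[3]-B[2];print('base',s,np.degrees(np.arctan2(-v[0],v[1])),(m-s)@u)
L=q((65,174),.03);print('L',L,(L-m)@u,proj(d,[.582,.2007,.05]))
print(pix(d,*[373-174/3.5,104+450/3.5]),pix(d,373-97/3.5,104+480/3.5))
E
```

```text
slot [0.5817144  0.20137868 0.05      ] mark [0.58078861 0.20001052 0.03      ] -0.001228893955488746
slot [0.58185761 0.20032703 0.05      ] mark [0.58078861 0.20001052 0.03      ] -0.00016753661081193985
screws [0.58153974 0.20037828 0.012     ] 7.847280929523511 -0.00026172304590958603
base [0.58175132 0.20078561 0.01      ] 8.00183071266149 -0.0006363363115574404
L [0.564113   0.32344229 0.03      ] 0.124552646518397 (np.float64(324.9839543195388), np.float64(254.59567321717054))
[0.57833203 0.21543683 0.02999486] [0.5993293  0.21749373 0.05054372]
```

The picture shows the pencil line at x' = 500 and the slot at about 529 (enlarged crop). Once parallax is allowed for, the mark lies within about 0.5 mm of the slot and has been let go. On to the saw.

```bash
python3 -m handwheel '{"deltas":[[0.2,-0.8,-0.2,-0.05,0],[0.2,-0.8,-0.2,-0.05,0],[0.2,-0.8,-0.2,-0.05,0],[0.2,-0.8,-0.2,-0.05,0],[0.2,-0.8,-0.2,-0.05,0],[0.2,-0.8,-0.2,-0.05,0],[0.2,-0.8,-0.2,-0.05,0],[0.2,-0.8,-0.2,-0.05,0],[0.2,-0.8,-0.2,-0.05,0],[0.2,-0.8,-0.2,-0.05,0],[0.2,-0.8,-0.2,-0.05,0],[0.2,-0.8,-0.2,-0.05,0],[0.2,-0.8,-0.2,-0.05,0],[0.2,-0.8,-0.2,-0.05,0]]}'
python3 -m handwheel '{"deltas":[[0.2,0,0,0,-1],[0.2,0,0,0,-1],[0.2,0,0,0,-1],[0.2,0,0,0,-1],[0.2,0,0,0,-1],[0.2,0,0,0,-1],[0.2,0,0,0,-1],[0.2,0,0,0,-1],[0.2,0,0,0,-0.24],[0.2,0,0,0,0],[0.2,0,0,0,0]]}'
python3 - <<'E'
from h import *
tool(); d=cam('wrist'); save(d,'w3.png')
E
```

```text
clock: 9.57
tcp_pos: [0.5206, -0.204, 0.2648]
orientation: [-0.001, 0.658, 0.753, -0.0]
wrist_force: [1.3, 0.3, -0.3]
finger_gap: 0.0513
grip_force: 0.0
clock: 10.95
tcp_pos: [0.5209, -0.2034, 0.2655]
orientation: [-0.001, 0.0, 1.0, 0.0]
wrist_force: [0.0, -0.1, -0.6]
finger_gap: 0.0515
grip_force: 0.0
t 10.95 tcp [ 0.5209 -0.2034  0.2655] yaw 180.0 tilt 0.08 j [-0.52  0.3  -0.07  1.2  -0.   -0.52] F [ 0.04 -0.09 -0.64] grip 0.0 gap 0.05146887007958958
```

View pics/w3.png

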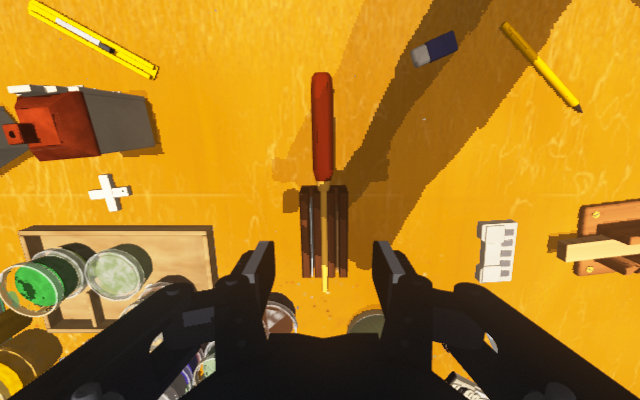

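The saw stands nearly vertical in the picture. The handle runs from (321,72) to (322,180), and the brass back from there to the tip at (325,292). I'll enlarge it.

```bash
python3 - <<'E'
from h import *
d=load('wrist'); im=np.array(d['frame'])[65:300,285:365,::-1]
im=np.clip(im*1.3,0,255).astype(np.uint8)
cv2.imwrite('pics/w3c.png',cv2.resize(cv2.rotate(im,cv2.ROTATE_90_COUNTERCLOCKWISE),None,fx=3.4,fy=3.4,interpolation=cv2.INTER_CUBIC))
E
```

```text
(no output)
```

View pics/w3c.png

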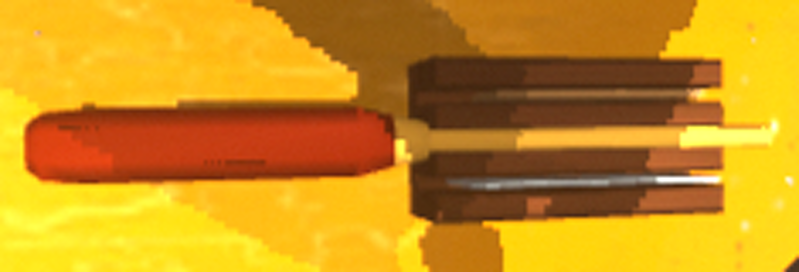

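```bash
python3 - <<'E'
from h import *
d=load('wrist')
q=lambda c,z=None:pix(d,364-c[1]/3.4+.36,65+c[0]/3.4-.36,z)
A,Bb=q((25,146),.063),q((393,141),.063)
b1,b2=q((470,138),.055),q((745,134),.055); tip=q((775,132.5),.055)
print('depth',[q(c).round(4) for c in ((100,145),(250,144),(470,138),(600,136))])
ax=lambda v:np.degrees(np.arctan2(v[1],v[0]))
print('handle',A,Bb,np.linalg.norm(A-Bb),ax(Bb-A));print('brass',b1,b2,tip,ax(b2-b1),'overall',ax(tip-A),np.linalg.norm(tip-A))
t=load('top')
w=np.array(t['frame'])
bl=[q(c,.04) for c in ((411,60),(720,60),(720,213),(414,218))];print('block',np.mean(bl,0),ax(bl[1]-bl[0]+bl[2]-bl[3]),np.linalg.norm(bl[1]-bl[0]))
E
```

```text
depth [array([ 0.4284, -0.2044,  0.0624]), array([ 0.4666, -0.2041,  0.0619]), array([ 0.5308, -0.2024,  0.0537]), array([ 0.5717, -0.2017,  0.0551])]
handle [ 0.41049333 -0.20464208  0.063     ] [ 0.50581536 -0.20329624  0.063     ] 0.09533153862163152 0.8088965349698972
brass [ 0.53041876 -0.20240086  0.055     ] [ 0.62163669 -0.20098057  0.055     ] [ 0.63251422 -0.20046767  0.055     ] 0.8920414743269282 overall 1.0771416757375303 0.22220418920801685
block [ 0.56872811 -0.20222227  0.04      ] 0.5346363406714664 0.10544786292363419
```

Saw yaw is about 1°. Both ends give its origin at about (0.577, -0.202), and depth gives the handle top at 0.062 and the back at 0.055, matching the text. The grip point is therefore (0.480, -0.203, 0.050).

```bash
python3 -m handwheel '{"deltas":[[0.2,0.5,0,0.8,-0.1],[0.2,0.52,0,0.8,0],[0.2,0,0,0.8,0],[0.2,0,0,0.8,0],[0.2,0,0,0.5,0],[0.2,0,0,0.34,0],[0.2,0,0,0,0],[0.2,0,0,0,0]]}' 20
python3 - <<'E'
from h import *
tool()
E
python3 -m handwheel '{"deltas":[[-0.3,0,0,0,0],[-0.5,0,0,0,0],[-1,0,0,0,0],[-1,0,0,0,0],[-1,0,0,0,0],[-1,0,0,0,0]]}' 30
python3 - <<'E'
from h import *
tool()
E
```

```text
clock: 12.0
tcp_pos: [0.4808, -0.2045, 0.1055]
orientation: [0.001, -0.009, 1.0, -0.0]
wrist_force: [0.6, -0.3, -0.3]
finger_gap: 0.0514
grip_force: 0.0
t 12.0 tcp [ 0.4808 -0.2045  0.1055] yaw -178.99 tilt 0.08 j [-0.56  0.36 -0.41  0.8  -0.   -0.57] F [ 0.57 -0.35 -0.32] grip 0.0 gap 0.051393860905258375
clock: 12.75
tcp_pos: [0.4804, -0.2043, 0.105]
orientation: [0.0, -0.009, 1.0, -0.0]
wrist_force: [-1.5, 0.5, 5.2]
finger_gap: 0.0195
grip_force: 33.3
t 12.75 tcp [ 0.4804 -0.2043  0.105 ] yaw -178.99 tilt 0.04 j [-0.56  0.36 -0.41  0.8  -0.   -0.57] F [-1.55  0.52  5.17] grip 33.254588060081005 gap 0.019496571528066095
```

```bash
python3 -m handwheel '{"deltas":[[-1,0,0,0,0],[-1,0,0,0,0],[-1,0,0,-0.15,0],[-1,0,0,-0.2,0],[-1,0,0,-0.3,0],[-1,0,0,-0.3,0],[-1,0,0,-0.4,0],[-1,0,0,-0.4,0],[-1,0,0,-0.5,0],[-1,0,0,-0.5,0],[-1,0,0,-0.5,0],[-1,0,0,0,0],[-1,0,0,0,0],[-1,0,0,0,0]]}' 80
python3 - <<'E'
from h import *
tool(); d=cam('wrist'); save(d,'w4.png'); s=cam('side')
E
```

```text
clock: 14.5
tcp_pos: [0.4797, -0.2039, 0.2337]
orientation: [-0.001, -0.009, 1.0, 0.0]
wrist_force: [0.4, 0.3, -1.7]
finger_gap: 0.0187
grip_force: 79.8
t 14.5 tcp [ 0.4797 -0.2039  0.2337] yaw -178.99 tilt 0.1 j [-0.56  0.24 -0.22  1.11 -0.   -0.57] F [ 0.39  0.29 -1.73] grip 79.79183239862323 gap 0.0186525223513167
```

View pics/w4.png

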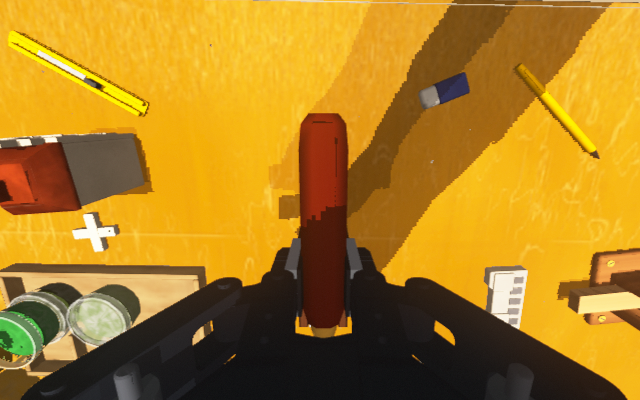

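The saw hangs centred in the fingers, its handle running from (323,115) to (323,330). I'll check its tilt and axis by depth.

```bash
python3 - <<'E'
from h import *
p,M=tool(); d=load('wrist'); fr=np.array(d['frame']).astype(int)
P=[]
for v in range(120,225):
    for u in range(296,356):
        r,g,b=fr[v,u]
        if r>1.8*g and r>60 and 0: pass
        w=pix(d,u,v)
        if w[2]>.13: P.append(w)
P=np.array(P); L=(P-p)@M; top=L[:,2].min(); print(len(P))
# median height & mid per x-bin in tool frame
for a in np.arange(L[:,0].min(),L[:,0].max(),.008):
    s=L[(L[:,0]>=a)&(L[:,0]<a+.008)]
    if len(s)>10:
        m=s[s[:,2]<np.percentile(s[:,2],60)]; print(a.round(4),np.percentile(s[:,2],30).round(4),((s[:,1].min()+s[:,1].max())/2).round(4))
E
```

```text
t 14.6 tcp [ 0.4798 -0.2039  0.2339] yaw -178.99 tilt 0.09 j [-0.56  0.24 -0.22  1.11 -0.   -0.57] F [ 0.61  0.2  -0.37] grip 79.79218267835677 gap 0.018577283201270233
5035
0.0255 0.0433 0.0003
0.0335 0.0432 0.0005
0.0415 0.0431 0.0003
0.0495 0.0431 0.0005
0.0575 0.0435 0.0005
0.0655 0.0441 0.0004
```

```bash
python3 -m handwheel '{"deltas":[[-1,-0.03,0.4,0,0],[-1,-0.03,0.75,0,0],[-1,-0.03,0.75,0,0],[-1,-0.03,0.75,0,0],[-1,-0.03,0.75,0,0],[-1,-0.03,0.75,0,0],[-1,-0.03,0.75,0,0],[-1,-0.03,0.75,0,0],[-1,-0.03,0.75,0,0],[-1,-0.03,0.75,0,0],[-1,-0.03,0.75,0,0],[-1,0,0.75,0,0],[-1,0,0.75,0,0],[-1,0,0.37,0,0],[-1,0,0,0,-0.35],[-1,0,0,0,-0.34],[-1,0,0,0,0],[-1,0,0,0,0]]}'
python3 -m handwheel '{"deltas":[[-1,0,0,0.4,0],[-1,0,0,0.5,0],[-1,0,0,0.5,0],[-1,0,0,0.3,0],[-1,0,0,0.1,0],[-1,0,0,0,0],[-1,0,0,0,0],[-1,0,0,0,0],[-1,0,0,0,0]]}'
python3 - <<'E'
from h import *
p,M=tool(); o=p+M@np.array([-.0965,.0004,.0915]); a=np.radians(7.88)
print('saw origin est',o,'err along',(o-[.5818,.2005,0])@[np.cos(a),np.sin(a),0],'across',(o-[.5818,.2005,0])@[-np.sin(a),np.cos(a),0])
d=cam('top'); s=cam('side')
b=lambda im,x0,y0,x1,y1,f:cv2.resize(np.array(im['frame'])[y0:y1,x0:x1,::-1],None,fx=f,fy=f,interpolation=cv2.INTER_CUBIC)
u,v=map(int,proj(d,[.582,.2,.05])); A=b(d,u-40,v-30,u+40,v+60,6.)
u,v=map(int,proj(s,[.582,.2,.05])); B=b(s,u-26,v-45,u+26,v+45,6.)
cv2.imwrite('pics/hov.png',np.hstack([A,B])); print(A.shape,B.shape)
E
```

```text
clock: 16.85
tcp_pos: [0.4863, 0.1867, 0.2346]
orientation: [-0.0, -0.068, 0.998, -0.0]
wrist_force: [0.0, 0.0, -0.3]
finger_gap: 0.0182
grip_force: 79.7
clock: 17.98
tcp_pos: [0.4867, 0.1868, 0.163]
orientation: [0.0, -0.069, 0.998, 0.0]
wrist_force: [0.8, -0.3, -1.3]
finger_gap: 0.0188
grip_force: 79.7
t 17.975 tcp [0.4867 0.1868 0.163 ] yaw -172.08 tilt 0.04 j [ 0.21  0.3  -0.34  0.94 -0.    0.07] F [ 0.83 -0.32 -1.29] grip 79.7034912602976 gap 0.01876046144155812
saw origin est [0.58224535 0.20053796 0.07159574] err along 0.0004463512998904032 across -2.3453024991718317e-05
(540, 480, 3) (540, 312, 3)
```

View pics/hov.png

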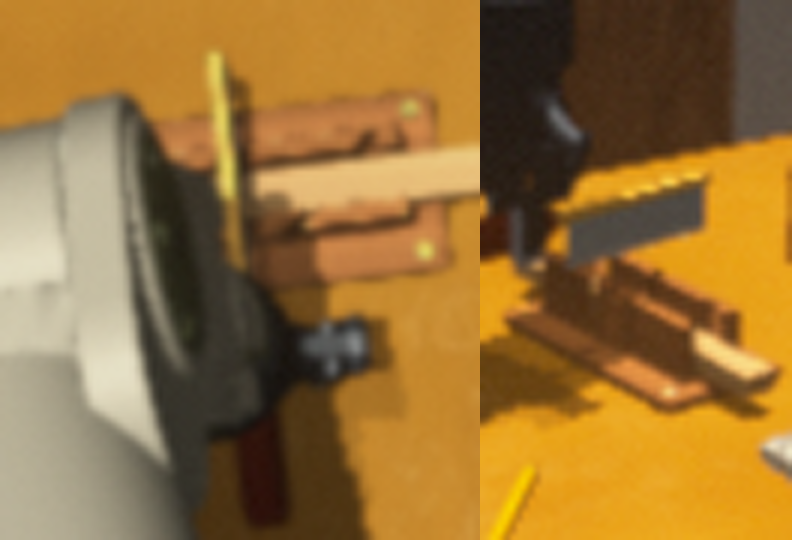

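The blade hangs over the slot, parallel to it in both views. I'll lower it in small steps and watch the force.

```bash
python3 -m handwheel '{"deltas":[[-1,0,0,0.2,0],[-1,0,0,0.2,0],[-1,0,0,0.1,0],[-1,0,0,0.1,0],[-1,0,0,0.05,0],[-1,0,0,0,0],[-1,0,0,0,0]]}'
python3 -c "
from h import *
tool()"
python3 -m handwheel '{"deltas":[[-1,0,0,0.1,0],[-1,0,0,0.1,0],[-1,0,0,0.05,0],[-1,0,0,0,0],[-1,0,0,0,0]]}'
python3 -c "
from h import *
tool()"
```

```text
clock: 18.95
tcp_pos: [0.4866, 0.1868, 0.1369]
orientation: [0.0, -0.069, 0.998, -0.0]
wrist_force: [-0.5, 0.8, -0.8]
finger_gap: 0.0186
grip_force: 79.7
t 18.95 tcp [0.4866 0.1868 0.1369] yaw -172.09 tilt 0.02 j [ 0.21  0.32 -0.37  0.87 -0.    0.07] F [-0.48  0.8  -0.84] grip 79.70359595026821 gap 0.01863882757801744
clock: 19.58
tcp_pos: [0.4865, 0.1868, 0.1267]
orientation: [0.0, -0.069, 0.998, -0.0]
wrist_force: [1.3, 0.2, -2.2]
finger_gap: 0.0182
grip_force: 79.7
t 19.575 tcp [0.4865 0.1868 0.1267] yaw -172.09 tilt 0.01 j [ 0.21  0.33 -0.38  0.85 -0.    0.07] F [ 1.28  0.2  -2.22] grip 79.70330051612109 gap 0.018229750372008934
```

```bash
cat >> h.py <<'E'
def fz(n=10):
    f=[];z=[]
    for i in range(n):
        optics.read_camera('side'); s=status.get_state(); f.append(s['wrist_force']); z.append(s['tcp_pos'])
    print('F',np.mean(f,0).round(2),'sd',np.std(f,0).round(2),'tcp',np.mean(z,0).round(5),s['clock'])
E
python3 -c "
from h import *
fz()"
python3 -m handwheel '{"deltas":[[-1,0,0,0.06,0],[-1,0,0,0.04,0],[-1,0,0,0,0],[-1,0,0,0,0]]}'
python3 -c "
from h import *
fz(8)"
python3 -m handwheel '{"deltas":[[-1,0,0,0.02,0],[-1,0,0,0,0],[-1,0,0,0,0]]}'
python3 -c "
from h import *
fz(8)"
```

```text
F [-0.23  0.15 -1.09] sd [0.36 0.36 0.48] tcp [0.48653 0.1868  0.12674] 20.075
clock: 20.58
tcp_pos: [0.4865, 0.1868, 0.1226]
orientation: [-0.0, -0.069, 0.998, -0.0]
wrist_force: [-0.6, -0.1, -1.4]
finger_gap: 0.0184
grip_force: 79.7
F [-0.18  0.09 -1.15] sd [0.24 0.45 0.39] tcp [0.4865  0.18679 0.1227 ] 20.975
clock: 21.35
tcp_pos: [0.4865, 0.1868, 0.1219]
orientation: [0.0, -0.069, 0.998, -0.0]
wrist_force: [0.7, 0.9, -1.2]
finger_gap: 0.0189
grip_force: 79.7
F [-0.12 -0.1  -1.44] sd [0.37 0.39 0.36] tcp [0.48649 0.18679 0.12187] 21.75
```

```bash
for i in 1; do python3 -m handwheel '{"deltas":[[-1,0,0,0.02,0],[-1,0,0,0,0],[-1,0,0,0,0]]}' >/dev/null; done
python3 -c "
from h import *
fz(8)"
python3 -m handwheel '{"deltas":[[-1,0,0,0.015,0],[-1,0,0,0,0],[-1,0,0,0,0]]}' >/dev/null
python3 -c "
from h import *
fz(8)"
```

```text
F [-2.36 -0.07  2.6 ] sd [0.65 0.66 0.29] tcp [0.48637 0.18678 0.12113] 22.525
F [-3.75 -0.59  5.19] sd [0.4  0.44 0.4 ] tcp [0.4863  0.18678 0.12059] 23.3
```

```bash
python3 - <<'E'
from h import *
p,M=tool(); d=cam('top')
for x in (-.02,0,.02,.035,.05):
    w=p+M@np.array([-.0965-x,0,.0905-.041]); u,v=proj(d,w)
    ds=[(round(float(pix(d,u+i,v)[2]),4),tuple(int(k) for k in d['frame'][int(round(v)),int(round(u+i))])) for i in (-1,0,1)]
    print(x,w.round(4),ds)
s=cam('side')
w=[.582,.2005,.03]
for x in (.03,.05):
    q=p+M@np.array([-.0965-x,0,.0905-.041]);u,v=proj(s,q);print(q.round(4),[pix(s,u,v+i).round(4) for i in (-1,0,1,2)])
E
```

```text
t 23.3 tcp [0.4863 0.1868 0.1206] yaw -172.08 tilt 0.01 j [ 0.21  0.34 -0.39  0.84 -0.    0.07] F [-4.12 -0.34  4.91] grip 80.45418072491884 gap 0.01853032627372534
-0.02 [0.562  0.1973 0.0711] [(0.3607, (70, 59, 43)), (0.348, (101, 79, 44)), (0.0696, (126, 95, 44))]
0 [0.5819 0.2001 0.0711] [(0.0341, (219, 177, 106)), (0.0668, (222, 188, 96)), (0.0687, (217, 192, 88))]
0.02 [0.6017 0.2028 0.0711] [(0.0112, (197, 137, 73)), (0.0104, (204, 165, 78)), (0.073, (224, 199, 89))]
0.035 [0.6165 0.2049 0.0711] [(-0.0001, (207, 162, 68)), (0.0668, (228, 202, 93)), (0.0756, (209, 192, 86))]
0.05 [0.6314 0.207  0.0711] [(-0.0003, (197, 143, 51)), (0.0757, (212, 171, 70)), (0.0722, (219, 189, 82))]
[0.6116 0.2042 0.0711] [array([ 0.714 ,  0.3786, -0.0063]), array([ 0.7019,  0.3579, -0.0012]), array([0.6073, 0.197 , 0.0703]), array([0.61  , 0.2014, 0.064 ])]
[0.6314 0.207  0.0711] [array([ 0.7348,  0.3796, -0.0053]), array([ 0.7305,  0.3724, -0.0065]), array([0.6263, 0.1985, 0.0709]), array([0.6305, 0.2054, 0.0634])]
```

```bash
python3 - <<'E'
from h import *
s=load('side'); p,M=tool(); n=M[:,1]; ax=-M[:,0]; o=p+M@np.array([-.0965,0,.0915])
f=200/np.tan(np.radians(float(s['vfov']))/2)
def onplane(u,v):
    r=rot(s['attitude'])@np.array([(u-s['cx'])/f,(v-s['cy'])/f,1.]); c=np.array(s['origin']); return c+r*(((o-n*.0033-c)@n)/(r@n))
fr=np.array(s['frame']).astype(float)
u0,v0=proj(s,o+ax*.0+[0,0,.041]); u1,_=proj(s,o+ax*.053+[0,0,.041])
T=[];Bt=[]
print(u0,v0,u1)
for u in range(int(u0)-1,int(u1)+1):
    vc=proj(s,o+ax*((u-u0)/(u1-u0)*.053)+[0,0,.041])[1]
    rows=range(int(vc)-5,int(vc)+9); print(u,round(vc,1),[(v,*fr[v,u].astype(int)) for v in rows][3:11:1] if u%6==0 else '')
    # brass->steel lower edge: r-b drops sharply
    sat=np.array([fr[v,u,0]-fr[v,u,2] for v in rows])
    g=np.diff(sat); k=int(np.argmin(g)); 
    if 0<k<len(g)-1:
        den=g[k-1]-2*g[k]+g[k+1]; k2=k+.5*(g[k-1]-g[k+1])/den+.5
        w=onplane(u,rows[0]+k2); T.append([(w-o)@ax,w[2]])
T=np.array(T); print(T.round(4)); print(np.polyfit(T[:,0],T[:,1],1))
E
```

```text
t 23.4 tcp [0.4863 0.1868 0.1206] yaw -172.08 tilt 0.01 j [ 0.21  0.34 -0.39  0.84 -0.    0.07] F [-3.88 -0.98  4.66] grip 80.45425257179886 gap 0.018613622103891732
320.4652109577198 174.65819397232804 331.27903066158177
319 175.1 
320 174.8 
321 174.5 
322 174.2 
323 173.9 
324 173.6 [(171, np.int64(231), np.int64(158), np.int64(21)), (172, np.int64(231), np.int64(162), np.int64(21)), (173, np.int64(236), np.int64(174), np.int64(34)), (174, np.int64(235), np.int64(182), np.int64(49)), (175, np.int64(160), np.int64(115), np.int64(39)), (176, np.int64(108), np.int64(82), np.int64(46)), (177, np.int64(83), np.int64(74), np.int64(62)), (178, np.int64(83), np.int64(75), np.int64(66))]
325 173.3 
326 173.0 
327 172.7 
328 172.5 
329 172.2 
330 171.9 [(169, np.int64(231), np.int64(159), np.int64(20)), (170, np.int64(232), np.int64(161), np.int64(21)), (171, np.int64(236), np.int64(171), np.int64(30)), (172, np.int64(236), np.int64(180), np.int64(47)), (173, np.int64(187), np.int64(133), np.int64(42)), (174, np.int64(129), np.int64(91), np.int64(41)), (175, np.int64(108), np.int64(84), np.int64(52)), (176, np.int64(107), np.int64(87), np.int64(64))]
331 171.6 
[[-0.0096  0.0652]
 [-0.0048  0.0645]
 [ 0.      0.0667]
 [ 0.0049  0.0656]
 [ 0.0097  0.0646]
 [ 0.0146  0.0666]
 [ 0.0195  0.0663]
 [ 0.0244  0.065 ]
 [ 0.0293  0.0662]
 [ 0.0342  0.0666]
 [ 0.0391  0.0652]
 [ 0.0441  0.0657]
 [ 0.049   0.0682]]
[0.0256476  0.06537264]
```

```bash
python3 - <<'E'
from h import *
p,M=tool(); d=cam('wrist')
P=[]
for v in range(125,225):
    for u in range(300,352):
        w=pix(d,u,v); l=M.T@(w-p)
        if .03<l[2]<.055 and abs(l[1])<.005: P.append(l)
P=np.array(P)
for a in np.arange(.02,.07,.008):
    s=P[(P[:,0]>=a)&(P[:,0]<a+.008)]
    if len(s)>10: print(a.round(3),np.percentile(s[:,2],30).round(4),len(s))
m=(P[:,0]>.025)&(P[:,0]<.065); print(np.polyfit(P[m,0],P[m,2],1))
E
```

```text
t 23.4 tcp [0.4863 0.1868 0.1206] yaw -172.08 tilt 0.01 j [ 0.21  0.34 -0.39  0.84 -0.    0.07] F [-3.88 -0.98  4.66] grip 80.45425257179886 gap 0.018613622103891732
0.02 0.043 73
0.028 0.0431 447
0.036 0.0432 471
0.044 0.0433 513
0.052 0.0434 537
0.06 0.0439 468
[0.01989451 0.04270611]
```

The saw is tilted by about 0.02 rad (limit 0.06) and presses with about 6 N. The teeth are at about z = 0.03 m and everything is at rest, so I'll hand in.

```bash
python3 -c "
from h import *
fz(4)
from workcell import hand_in
print(hand_in())"
```

```text
F [-4.21 -0.4   5.8 ] sd [0.47 0.09 0.43] tcp [0.48631 0.18678 0.12058] 23.65
the job is handed in; nothing more can be done
None
```

I handed the job in at 23.65 s (no verdict came back): by my measurements the pencil line is within about 1 mm of the square slot's middle, and the saw is held in the slot, tilted about 0.02 rad, pressing the strip with 6 to 7 N.

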